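Open the leak-test nest

ROBOT

A 7-joint arm with a two-finger parallel gripper is mounted at the origin on a cart in front of the work surface, level with it; the furniture and walls round the work are solid. World frame = base frame: x ahead of the robot, y to its left, z up, the work surface at z = 0. Lengths are in mm, angles in rad, forces in N, time in s.
With the tool pointing down it reaches from about 425 to 950 mm from the base axis. Payload 4.7 kg.
Tool frame: the origin (TCP) lies on the mounting face of the last link; the fingertips stand 182 mm ahead of it and the grasp point (between the pads) lies 164 mm ahead of it; z points along the fingers, y is the line along which they close (so a half turn about z gives the same grasp; the last joint's range is limited). The gripper opens to 87 mm and grips with 3 to 60 N. Pads are 19 mm wide; open, the fingers measure 117 mm over their backs; the gripper's body (75 mm by 190 mm) begins 51 mm behind the grasp point.
Start: joints at [1.261, 0.469, -0.049, 1.532, 0.024, 1.141, -0.082], TCP at [187.095, -648.557, 404.773] pointing down, gripper open.
Joint ranges: [-2.59, 2.59], [-0.33, 1.99], [-1.39, 1.29], [0.1, 2.45], [-1.04, 4.18], [0.21, 1.99], [-2.66, 2.66]. Speed limits (rad/s): [2.57, 2.57, 3.14, 3.14, 3.14, 3.14, 3.14].

INTERFACE

Orientations are given as a unit quaternion [w, x, y, z].
In Python, from rig import env gives the robot as it stands. The module is installed in compiled form; this text tells all that it offers.
- The arm moves only by the tool arm_command, never from a script. Its argument "increments" is a list of rows, each an object of numbers: "grip": the opening, from 0 (shut) to 1 (fully open); "tx", "ty", "tz": the shift along the tool's x, y, z in m; "yaw": the turn about the tool's z in degrees. In form: [{"grip": .., "tx": .., "ty": .., "tz": .., "yaw": ..}, ...]. A call has 1 to 8 rows; each row is the pose to reach, as a shift and turn from the pose commanded when the call began, along the tool's axes at that moment; what a row does not reach only later rows make up. A row lasts 1/8 s, in which the tool goes at most 62.5 mm and 10.7 degrees, less where a joint would pass 70% of its speed; a pose out of reach is approached as far as the arm can. A call with a gripper value outside its range is refused whole. The fingers move at their own pace and stop on an object; "newtons" is the grip in N (left out, the last holds). Time passes only in rows, so rows that repeat a pose let the fingers close. It gives the time, the measured TCP pose, the force, the opening and the grip force at its end, in the units of the state.
- env.state(): the state, without advancing time (a new reading comes with each control period).
- env.read_camera(name): name is "scene" or "top" or "wrist"; returns the picture (480x640x3 uint8, red, green, blue); there is no depth.
- env.calibration(name): a dict with "fx", "fy", "cx", "cy" (pixels), "R" (3x3) and "t" (3): a world point X has camera coordinates R X + t; the wrist camera has in their place "T_tool_cam" (4x4, takes a point from camera to tool coordinates, whose origin is the TCP and whose axes are the flange's). Camera axes: x right, y down, z forward; pixel columns grow to the right and rows downward; lengths in mm; the calibration is good to about 2 mm. A picture is of the moment at which its call begins: read the wrist's pose just before it. calibration takes no time and is no camera call.
- env.finish_job(): hands the job in; it is judged then, once.
The state is a dict: "t": time; "joint_pos": joint angles; "qd": joint speeds; "tau": joint torques, N m; "ee_pos": TCP position; "eef_rot": TCP orientation; "ft_force": force on the tool from outside, world axes, zero at the start; "torque": the same for the moment, N m; "finger_gap": finger opening in mm; "grasp_force": force on a finger pad.
Only numpy, scipy, OpenCV 4.12 (cv2) and the standard library are available. Lean on these libraries where they do the work, as an engineer would, in place of code of your own. Each camera call takes 0.05 s, during which the arm holds its last target. There are 200 camera calls.

TASK

The leak test is over: press down the latch tab at the front of the test nest so that its clear lid springs up a little, then gently push the lid right back over until it rests fully open on its stops. Only the tab and the lid are to be touched and nothing is to be gripped: leave the housing lying in the nest and do not disturb the loose things beside it.

Things in the scene. Friction and masses are not known exactly. Their poses are not given: they have to be found in the camera images.
- test_nest: The leak-test nest: grey chamber 82 x 128 mm (x, y), rim 62 mm high, on an aluminium base plate (x -56 to +68, y -80 to +80 mm), fixed to the bench. Origin: on the bench under the chamber's middle. Its +x runs from the front (latch side, towards the worker) to the rear (hinge side), z up. Behind the hinge stands a stop bar, 93 mm high, at x = 56 to 67 mm.
- nest_tab (a joint): Angle of the sprung latch lever (rad): 0 at rest, 0.30 pressed down to its stop. Its hook lies over the middle of the lid's front edge and lets go at about 0.15. Pivot at x = -48, z = 44 mm of the nest. Pressing takes 2 to 5 N on the ribs of the tab; it springs back when let go.
- tab_top (a point): Press point on top of the ribbed steel thumb tab, a plate 26 mm wide (y) that sticks out level at the front of the nest from x = -50 to -98 mm; this point is at x = -86, y = 0, z = 50 mm in the nest's frame and sinks about 11 mm at full press. Nothing stands in front of, beside or above it.
- nest_lid (a joint): Opening angle of the lid (rad): 0 shut; unlatched, two spring pins lift it to about 0.5 and hold it there; 1.92 fully open, leaning back on its stops. It weighs about 0.18 kg and swings with a soft damper: let go short of upright (1.57) it sinks back on to the pins, past upright it slowly falls open by itself and stays.
- lid_edge (a point): Middle of the lid's front edge, half-way through its thickness; moves with the lid. The lid is a flat plate 91 x 132 mm (x, y), 7 mm thick, aluminium frame with a clear window; the front edge overhangs the chamber's front wall by 9 mm. 96 mm from the hinge axis.
- lid_hinge (a point): Middle of the lid's hinge axis, which runs along the nest's y at x = +46 mm, z = 67 mm; fixed to the nest.
- housing_mid (a point): Centre of the moulded black housing (105 x 61 x 45 mm) that lies in the chamber under the lid; to be left where it is.
- next_mid (a point): Centre of a second moulded black housing (105 x 58 x 55 mm) that stands on the bench to the right of the nest, a bystander.
- ring_gauge: Steel ring gauge, 54 mm across, 14 mm high, flat on the bench to the left of the nest near its rear; origin under its centre; a bystander.
- brush: Black antistatic brush, 166 x 30 x 10 mm, flat on the bench close along the right side of the nest; a bystander.

How it is judged (in metres and radians):
On the way, in this order (a step that is already met when the one before it is completed fails the run):
1. the fingers press the latch tab down (value of joint nest_tab above 0.08 rad and contact force between the fingers and nest_tab above 0.5 N and value of joint nest_lid below 0.1 rad).
2. the unlatched lid has sprung up on its pins (value of joint nest_lid between 0.35 and 0.9 rad), for 0.1 s.
At the end, for the whole second after the job is handed in: The lid rests fully open on its stops (angle over 1.75 of 1.92 rad) and is still; the latch tab has sprung back (under 0.05 rad); the housing still lies in the nest within 12 mm of where it was, and the second housing, the ring gauge and the brush are within 20 mm of where they were (value of joint nest_lid above 1.75 rad and velocity of joint nest_lid below 0.1 rad/s and value of joint nest_tab below 0.05 rad and distance of housing_mid from where it was at the start of the episode below 0.012 m and distance of each of next_mid, ring_gauge, brush from where it was at the start of the episode below 0.02 m); the robot touches nothing.
It fails at once if the housing is lifted or shoved in its nest (distance of housing_mid from where it was at the start of the episode above 0.015 m).
It fails at once if the lid is gripped hard, forced or leaned on (contact force between the fingers and nest_lid above 40 N).
It fails at once if a bystander is lifted or pushed away (distance of any of next_mid, ring_gauge, brush from where it was at the start of the episode above 0.025 m).
It also fails if it takes over 45 s, if anything falls off the work surface, if the arm or the gripper's body presses on something with over 40 N, if the wrist force passes 120 N, or if a joint passes its speed limit or range.

## Working session

There is one attempt and no reset: what is moved stays moved. The work goes in short steps, Python scripts to look and compute and a tool call to move; the robot and the scene stay as the last step left them, time stands still between calls to the robot, and variables do not carry over. Pictures are saved under pics/ and viewed, at most 10 in all, crops included, and the job is handed in when it is done.

Besides the shell and the picture viewer there is one more tool, called after "Request:" as name(argument=value, ...) on one line, values as JSON. arm_command: Moves the arm, as the interface text tells. Its arguments: {"type":"object","properties":{"increments":{"type":"array","items":{"type":"object","properties":{"grip":{"type":"number"},"tx":{"type":"number"},"ty":{"type":"number"},"tz":{"type":"number"},"yaw":{"type":"number"}}}},"newtons":{"type":"number"}},"required":["increments"]}

```bash
mkdir -p pics; python3 - <<'E'
from rig import env
import cv2,numpy as np
s=env.state();print(s)
for n in("scene","top"):
    cv2.imwrite(f"pics/{n}0.png",env.read_camera(n)[:,:,::-1]);c=env.calibration(n);print(n,c)
print(env.calibration("wrist"))
E
```

```text
{'t': 0.0, 'joint_pos': array([ 1.26110396,  0.46943117, -0.04858071,  1.53367152,  0.02407881,
        1.14102137, -0.0823144 ]), 'qd': array([ 0.00143553,  0.00055067, -0.00068322, -0.00046142,  0.00025574,
        0.00026041,  0.00042996]), 'tau': array([ 1.08950062e-03, -5.07973480e+01, -8.03670497e-02, -2.36154664e+01,
       -6.14385190e-02,  3.78747261e-02,  1.56181009e-04]), 'ee_pos': array([ 187.00402371, -648.32541426,  403.71545867]), 'eef_rot': array([-9.59183206e-04,  9.90160501e-01,  1.39932964e-01, -1.65509119e-04]), 'ft_force': array([-1.37421059, -0.67266693, -0.40019175]), 'torque': array([ 0.01406492,  0.02130804, -0.01607794]), 'grasp_force': 0.0, 'finger_gap': 86.49311152187114}
scene {'fx': 458.2224045403943, 'fy': 458.2224045403943, 'cx': 316.04634775117603, 'cy': 237.3039582366972, 'R': array([[-0.85982321, -0.51031503, -0.01681113],
       [-0.27843803,  0.49622648, -0.82233299],
       [ 0.42799101, -0.70238013, -0.56875816]]), 't': array([276.64927451, 366.32283334, 415.18061483])}
top {'fx': 551.431321575065, 'fy': 551.431321575065, 'cx': 320.39117440122556, 'cy': 233.14804008749957, 'R': array([[ 0.00496179, -0.99996157, -0.00722777],
       [-0.99391322, -0.00413606, -0.1100882 ],
       [ 0.11005408,  0.00773001, -0.99389554]]), 't': array([-348.2636646 ,  510.59636026,  872.56769807])}
{'fx': 393.57210360562345, 'fy': 393.57210360562345, 'cx': 314.85654960996976, 'cy': 243.9649440145143, 'T_tool_cam': array([[-1.12013229e-03, -9.66790329e-01, -2.55568397e-01,
         6.99711221e+01],
       [ 9.99997816e-01, -1.53387081e-03,  1.41958718e-03,
        -2.98842386e-01],
       [-1.76445206e-03, -2.55566249e-01,  9.66789935e-01,
         1.97576121e+01],
       [ 0.00000000e+00,  0.00000000e+00,  0.00000000e+00,
         1.00000000e+00]])}
```

View pics/top0.png

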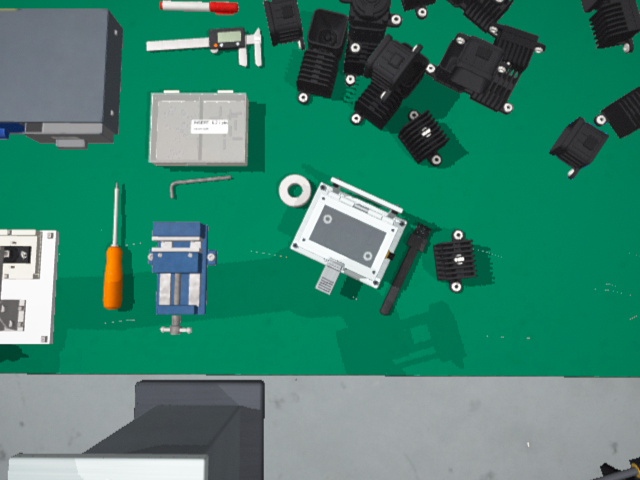

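View pics/scene0.png

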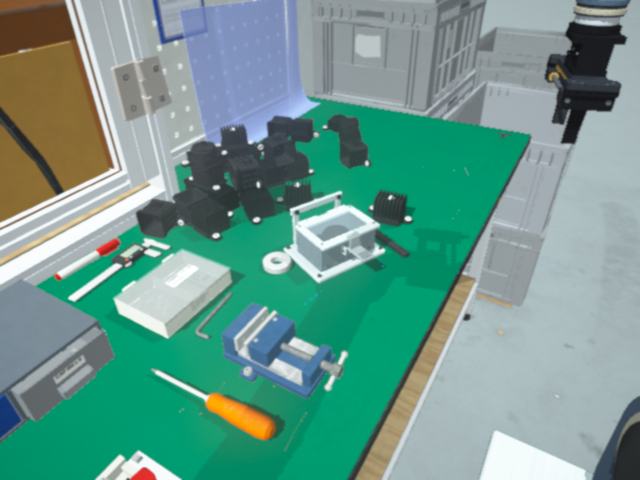

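The top view shows the nest at about (350,235), with its tab at (327,280) and the stop bar running from (332,182) to (402,211). The ring is at (295,190), the brush runs from (425,230) to (388,310), and the second housing is at (456,262). I'll zoom in on the nest.

```bash
python3 - <<'E'
import cv2
i=cv2.imread("pics/top0.png")[165:315,270:430]
cv2.imwrite("pics/crop0.png",cv2.resize(i,None,fx=4,fy=4,interpolation=cv2.INTER_CUBIC))
E
```

```text
(no output)
```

View pics/crop0.png

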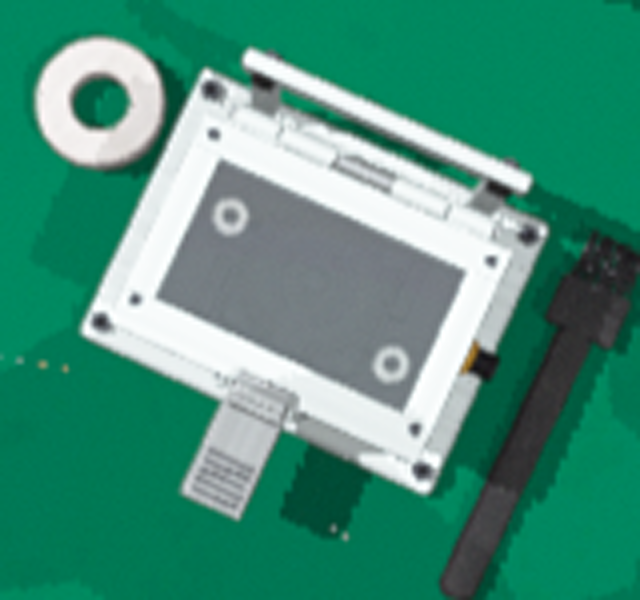

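The crop shows these features:
- **Tab end:** its middle is at crop (211,506).
- **Lid screws:** (214,134), (490,261), (415,428) and (135,299).
- **Stop bar top:** it runs from (247,57) to (530,183).

I'll cast rays for these points.

```bash
cat > h.py <<'E'
import numpy as np
from rig import env
def ray(n,u,v,z):
    c=env.calibration(n);R=c["R"];o=-R.T@c["t"]
    d=R.T@np.array([(u-c["cx"])/c["fx"],(v-c["cy"])/c["fy"],1]);return o+d*(z-o[2])/d[2]
E
python3 - <<'E'
from h import *
P=lambda u,v,z:ray("top",270+(u+.5)/4-.5,165+(v+.5)/4-.5,z)[:2]
tab=P(211,506,50);sc=[P(*p,70.5) for p in[(214,134),(490,261),(415,428),(135,299)]];b=[P(247,57,93),P(530,183,93)]
L=np.mean(sc,0);B=np.mean(b,0)
print(tab,L,B,np.array(sc),b)
print("tab-L",np.linalg.norm(L-tab),"want 93.5; B-L",np.linalg.norm(B-L),"want 66")
for v in(L-tab,B-tab,B-L):print(np.degrees(np.arctan2(v[1],v[0])))
w=b[0]-b[1];print(np.linalg.norm(w),np.degrees(np.arctan2(-w[0],w[1])))
w=sc[0]-sc[1];print(np.linalg.norm(w),np.degrees(np.arctan2(-w[0],w[1])))
s=env.state();from scipy.spatial.transform import Rotation as Ro
print(Ro.from_quat(s["eef_rot"],scalar_first=True).as_matrix())
E
```

```text
[ 418.0139039 -349.6805355] [ 505.25611538 -388.95635337] [ 564.2159924  -416.49111903] [[ 562.43571052 -350.26798081]
 [ 512.92688239 -457.52329003]
 [ 448.12754167 -428.09427166]
 [ 497.53432694 -319.93987098]] [array([ 588.31878868, -362.80381684]), array([ 540.11319611, -470.17842122])]
tab-L 95.67545836904625 want 93.5; B-L 65.0725012440944 want 66
-24.236932352340446
-24.559178194598683
-25.032975988067474
117.69912837762557 -24.177591248069184
118.1305439654402 -24.77794918590892
[[ 9.60810956e-01  2.77203932e-01 -5.35331818e-04]
 [ 2.77204445e-01 -9.60809459e-01  1.69699644e-03]
 [-4.39377889e-05 -1.77888913e-03 -9.99998417e-01]]
```

The fits agree. Nest yaw is about -24.5° and its origin is about (508, -391). The lid-to-bar and tab-to-lid spacings match the given sizes to within 2 mm. Next I move above the tab with the fingers shut and the tool x aligned with the nest x.

Request:
arm_command(increments=[{"grip": 0, "tx": 0.04, "ty": -0.028, "tz": 0.0, "yaw": 5}, {"grip": 0, "tx": 0.08, "ty": -0.056, "tz": 0.01, "yaw": 11}, {"grip": 0, "tx": 0.125, "ty": -0.087, "tz": 0.02, "yaw": 17}, {"grip": 0, "tx": 0.17, "ty": -0.118, "tz": 0.03, "yaw": 23}, {"grip": 0, "tx": 0.215, "ty": -0.15, "tz": 0.04, "yaw": 29}, {"grip": 0, "tx": 0.26, "ty": -0.181, "tz": 0.055, "yaw": 35}, {"grip": 0, "tx": 0.312, "ty": -0.217, "tz": 0.07, "yaw": 40.6}, {"grip": 0, "tx": 0.312, "ty": -0.217, "tz": 0.07, "yaw": 40.6}])

```text
t: 1.1
ee_pos: [430.0, -348.3, 333.3]
eef_rot: [-0.002, 0.978, -0.207, -0.001]
ft_force: [0.2, -0.2, 0.1]
finger_gap: 15.1
grasp_force: 0.0
```

Request:
arm_command(increments=[{"grip": 0}, {"grip": 0}])

```text
validation failed for argument at $.in...
```

```bash
python3 - <<'E'
from h import *
import cv2
s=env.state();print(s["t"],s["ee_pos"],s["eef_rot"],s["finger_gap"],s["ft_force"])
cv2.imwrite("pics/w1.png",env.read_camera("wrist")[:,:,::-1])
E
```

```text
1.1 [ 430.03375334 -348.28525323  333.32766303] [-1.86771869e-03  9.78283875e-01 -2.07259306e-01 -8.67016605e-04] 15.073496254235012 [ 0.17282565 -0.18733089  0.08410136]
```

View pics/w1.png

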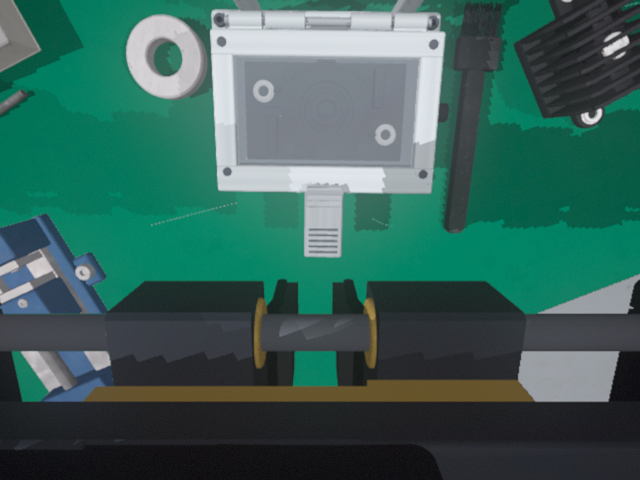

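The wrist view shows the tab end's middle at (323,257) and the lid screws at (222,42), (433,44), (423,174) and (227,171). I'll check these against the estimate.

```bash
python3 - <<'E'
from h import *
from scipy.spatial.transform import Rotation as Ro
s=env.state();print(s["ee_pos"],s["finger_gap"])
c=env.calibration("wrist");T=c["T_tool_cam"];M=Ro.from_quat(s["eef_rot"],scalar_first=True).as_matrix()
def P(u,v,z):
    d=M@T[:3,:3]@np.array([(u-c["cx"])/c["fx"],(v-c["cy"])/c["fy"],1]);o=M@T[:3,3]+s["ee_pos"];return (o+d*(z-o[2])/d[2])[:2]
tab=P(323,257,50);sc=np.array([P(*p,70.5) for p in[(222,42),(433,44),(423,174),(227,171)]]);L=sc.mean(0)
v=L-tab;print(tab,L,np.linalg.norm(v),np.degrees(np.arctan2(v[1],v[0])))
w=sc[0]-sc[1];print(np.linalg.norm(w),np.degrees(np.arctan2(-w[0],w[1])))
a=np.radians(-24.5);ex=np.array([np.cos(a),np.sin(a)]);print("origin",tab+98*ex,L+4.5*ex)
O=(L+4.5*ex+tab+98*ex)/2
g=O-90*ex;d=np.r_[g-s["ee_pos"][:2],0];print("press",g,"tool shift",M.T@d, np.degrees(np.arctan2(M[1,0],M[0,0])))
E
```

```text
[ 428.44940412 -350.84923793  333.85954695] 11.010960637083352
[ 417.44974955 -351.59598   ] [ 504.63823721 -391.8912133 ] 96.04966531017655 -24.804600721548695
118.95627917628713 -24.699485799085117
origin [ 506.6259541  -392.23591778] [ 508.73306293 -393.75733289]
press [ 425.78299413 -355.6742335 ] tool shift [-0.45997029  5.49351579 -0.00600653] -24.13991065196811
```

Request:
arm_command(increments=[{"grip": 0, "tx": 0, "ty": 0.002, "tz": 0.02, "yaw": 0}, {"grip": 0, "tx": 0, "ty": 0.002, "tz": 0.045, "yaw": 0}, {"grip": 0, "tx": 0, "ty": 0.002, "tz": 0.07, "yaw": 0}, {"grip": 0, "tx": 0, "ty": 0.002, "tz": 0.09, "yaw": 0}, {"grip": 0, "tx": 0, "ty": 0.002, "tz": 0.097, "yaw": 0}, {"grip": 0, "tx": 0, "ty": 0.002, "tz": 0.097, "yaw": 0}, {"grip": 0, "tx": 0, "ty": 0.002, "tz": 0.097, "yaw": 0}])

```text
t: 2.02
ee_pos: [426.0, -356.0, 238.7]
eef_rot: [0.0, 0.977, -0.213, 0.001]
ft_force: [0.1, -0.0, -1.0]
finger_gap: 0.2
grasp_force: 0.0
```

Request:
arm_command(increments=[{"grip": 0, "tx": 0, "ty": 0, "tz": 0.002, "yaw": 0}, {"grip": 0, "tx": 0, "ty": 0, "tz": 0.004, "yaw": 0}, {"grip": 0, "tx": 0, "ty": 0, "tz": 0.006, "yaw": 0}, {"grip": 0, "tx": 0, "ty": 0, "tz": 0.008, "yaw": 0}, {"grip": 0, "tx": 0, "ty": 0, "tz": 0.009, "yaw": 0}, {"grip": 0, "tx": 0, "ty": 0, "tz": 0.01, "yaw": 0}, {"grip": 0, "tx": 0, "ty": 0, "tz": 0.011, "yaw": 0}, {"grip": 0, "tx": 0, "ty": 0, "tz": 0.012, "yaw": 0}])

```text
t: 3.02
ee_pos: [425.8, -355.4, 225.7]
eef_rot: [-0.0, 0.977, -0.212, -0.0]
ft_force: [-2.4, 1.4, 4.1]
finger_gap: 0.3
grasp_force: 2.5
```

Request:
arm_command(increments=[{"grip": 0, "tx": 0, "ty": 0, "tz": 0.001, "yaw": 0}, {"grip": 0, "tx": 0, "ty": 0, "tz": 0.002, "yaw": 0}, {"grip": 0, "tx": 0, "ty": 0, "tz": 0.003, "yaw": 0}, {"grip": 0, "tx": 0, "ty": 0, "tz": 0.004, "yaw": 0}, {"grip": 0, "tx": 0, "ty": 0, "tz": 0.004, "yaw": 0}, {"grip": 0, "tx": 0, "ty": 0, "tz": 0.004, "yaw": 0}, {"grip": 0, "tx": 0, "ty": 0, "tz": 0.004, "yaw": 0}, {"grip": 0, "tx": 0, "ty": 0, "tz": 0.004, "yaw": 0}])

```text
t: 4.03
ee_pos: [425.9, -355.4, 222.6]
eef_rot: [0.0, 0.977, -0.212, 0.0]
ft_force: [-2.9, 2.7, 11.4]
finger_gap: 0.5
grasp_force: 6.0
```

```bash
python3 - <<'E'
from h import *
import cv2
a=env.read_camera("scene")[170:300,230:430,::-1];b=env.read_camera("wrist")[:,:,::-1]
a=cv2.resize(a,(640,416),interpolation=cv2.INTER_CUBIC)
cv2.imwrite("pics/s2.png",cv2.resize(np.vstack([a,b[:300]]),None,fx=.8,fy=.8))
E
```

```text
(no output)
```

View pics/s2.png

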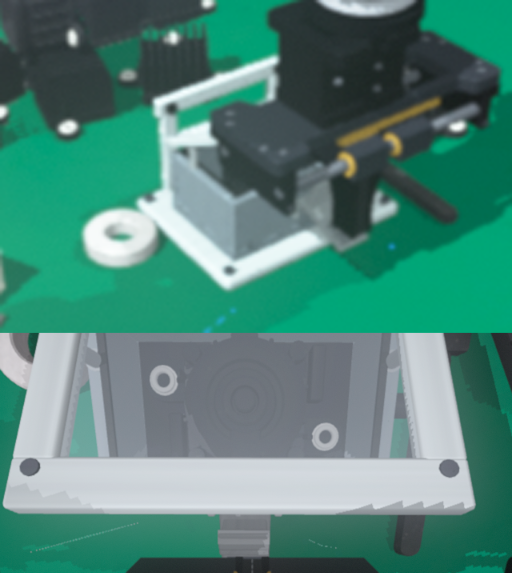

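The lid has sprung up: its front edge in the lower wrist view is now large and near, at row 485. I'll back off the tab, rise so the fingertips are about 13 mm below the lid edge, then move up to it.

Request:
arm_command(increments=[{"grip": 0, "tx": -0.002, "ty": 0, "tz": -0.008, "yaw": 0}, {"grip": 0, "tx": -0.006, "ty": 0, "tz": -0.02, "yaw": 0}, {"grip": 0, "tx": -0.006, "ty": 0, "tz": -0.04, "yaw": 0}, {"grip": 0, "tx": -0.006, "ty": 0, "tz": -0.058, "yaw": 0}, {"grip": 0, "tx": 0.005, "ty": 0, "tz": -0.058, "yaw": 0}, {"grip": 0, "tx": 0.018, "ty": 0, "tz": -0.058, "yaw": 0}, {"grip": 0, "tx": 0.028, "ty": 0, "tz": -0.058, "yaw": 0}, {"grip": 0, "tx": 0.028, "ty": 0, "tz": -0.058, "yaw": 0}])

```text
t: 5.12
ee_pos: [452.2, -367.1, 278.9]
eef_rot: [-0.0, 0.977, -0.212, -0.0]
ft_force: [-0.0, -0.1, 0.3]
finger_gap: 0.7
grasp_force: 0.0
```

```bash
python3 - <<'E'
from h import *
import cv2
s=env.state();print(s["ee_pos"],s["ft_force"])
a=env.read_camera("scene")[150:300,230:430,::-1];b=env.read_camera("wrist")[:,:,::-1]
a=cv2.resize(a,(640,480),interpolation=cv2.INTER_CUBIC)
cv2.imwrite("pics/s3.png",cv2.resize(np.vstack([a,b[:300]]),None,fx=.75,fy=.75))
E
```

```text
[ 452.24993346 -367.14784639  278.92483339] [-0.02686409 -0.0569281   0.27460229]
```

View pics/s3.png

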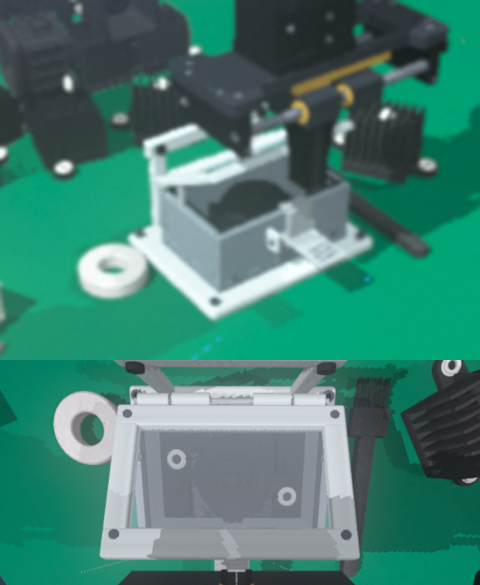

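The lid stands at about 0.5 rad. Ray check from the wrist view: front screws at z≈113, rear at 78, 62 mm apart, which gives 0.51 rad. The tips are at z≈97, below the edge. Next I push along the edge's arc.

Request:
arm_command(increments=[{"grip": 0, "tx": 0.006, "ty": 0, "tz": 0, "yaw": 0}, {"grip": 0, "tx": 0.011, "ty": 0, "tz": 0, "yaw": 0}, {"grip": 0, "tx": 0.016, "ty": 0, "tz": -0.006, "yaw": 0}, {"grip": 0, "tx": 0.022, "ty": 0, "tz": -0.014, "yaw": 0}, {"grip": 0, "tx": 0.028, "ty": 0, "tz": -0.021, "yaw": 0}, {"grip": 0, "tx": 0.035, "ty": 0, "tz": -0.028, "yaw": 0}, {"grip": 0, "tx": 0.043, "ty": 0, "tz": -0.034, "yaw": 0}, {"grip": 0, "tx": 0.052, "ty": 0, "tz": -0.039, "yaw": 0}])

```text
t: 6.22
ee_pos: [499.4, -389.0, 319.5]
eef_rot: [0.0, 0.977, -0.212, 0.001]
ft_force: [-1.8, -0.1, 2.2]
finger_gap: 0.4
grasp_force: 0.7
```

```bash
python3 - <<'E'
from h import *
import cv2
s=env.state();print(s["ee_pos"],s["ft_force"])
a=env.read_camera("scene")[150:300,230:430,::-1];b=env.read_camera("wrist")[:,:,::-1]
a=cv2.resize(a,(640,480),interpolation=cv2.INTER_CUBIC)
cv2.imwrite("pics/s4.png",cv2.resize(np.vstack([a,b[:300]]),None,fx=.75,fy=.75))
E
```

```text
[ 499.42671602 -389.00653496  319.48658168] [-1.83579032 -0.0970387   2.21893229]
```

View pics/s4.png

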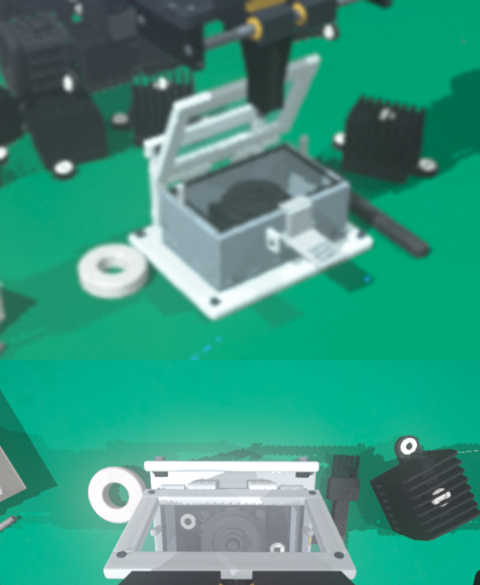

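The lid is at about 1.1 rad, with its underside resting on the fingers at only about 3 N. I continue past upright.

Request:
arm_command(increments=[{"grip": 0, "tx": 0.009, "ty": 0, "tz": -0.004, "yaw": 0}, {"grip": 0, "tx": 0.018, "ty": 0, "tz": -0.007, "yaw": 0}, {"grip": 0, "tx": 0.027, "ty": 0, "tz": -0.009, "yaw": 0}, {"grip": 0, "tx": 0.036, "ty": 0, "tz": -0.01, "yaw": 0}, {"grip": 0, "tx": 0.045, "ty": 0, "tz": -0.01, "yaw": 0}, {"grip": 0, "tx": 0.053, "ty": 0, "tz": -0.01, "yaw": 0}, {"grip": 0, "tx": 0.061, "ty": 0, "tz": -0.01, "yaw": 0}, {"grip": 0, "tx": 0.066, "ty": 0, "tz": -0.01, "yaw": 0}])

```text
t: 7.32
ee_pos: [559.3, -416.1, 328.7]
eef_rot: [0.0, 0.977, -0.212, 0.0]
ft_force: [-0.4, 0.2, -0.4]
finger_gap: 0.6
grasp_force: 0.0
```

Request:
arm_command(increments=[{"grip": 0, "tx": 0, "ty": 0, "tz": 0, "yaw": 0}, {"grip": 0, "tx": 0, "ty": 0, "tz": 0, "yaw": 0}, {"grip": 0, "tx": 0, "ty": 0, "tz": 0, "yaw": 0}, {"grip": 0, "tx": 0, "ty": 0, "tz": 0, "yaw": 0}])

```text
t: 7.82
ee_pos: [558.6, -416.0, 328.9]
eef_rot: [0.0, 0.977, -0.212, 0.0]
ft_force: [0.5, 0.9, -0.4]
finger_gap: -0.0
grasp_force: 0.0
```

```bash
python3 - <<'E'
from h import *
import cv2
s=env.state();print(s["ee_pos"],s["ft_force"])
a=env.read_camera("scene")[150:300,230:430,::-1];b=env.read_camera("wrist")[:,:,::-1]
a=cv2.resize(a,(640,480),interpolation=cv2.INTER_CUBIC)
cv2.imwrite("pics/s5.png",cv2.resize(np.vstack([a,b[:300]]),None,fx=.75,fy=.75))
E
```

```text
[ 558.60808744 -415.96094311  328.90313538] [ 0.49236898  0.94065061 -0.41596244]
```

View pics/s5.png

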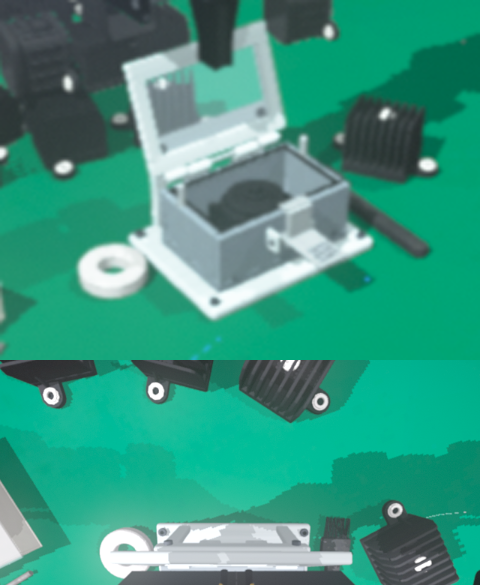

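The lid is past upright and has left the fingers, with contact force near 0. I retreat forward, then up, and let it settle.

Request:
arm_command(increments=[{"grip": 0, "tx": -0.015, "ty": 0, "tz": 0, "yaw": 0}, {"grip": 0, "tx": -0.035, "ty": 0, "tz": -0.01, "yaw": 0}, {"grip": 0, "tx": -0.06, "ty": 0, "tz": -0.03, "yaw": 0}, {"grip": 0, "tx": -0.085, "ty": 0, "tz": -0.05, "yaw": 0}, {"grip": 0, "tx": -0.1, "ty": 0, "tz": -0.07, "yaw": 0}, {"grip": 0, "tx": -0.1, "ty": 0, "tz": -0.07, "yaw": 0}, {"grip": 0, "tx": -0.1, "ty": 0, "tz": -0.07, "yaw": 0}, {"grip": 0, "tx": -0.1, "ty": 0, "tz": -0.07, "yaw": 0}])

```text
t: 8.93
ee_pos: [468.2, -374.5, 397.5]
eef_rot: [-0.0, 0.977, -0.212, -0.001]
ft_force: [-0.2, 0.9, 0.6]
finger_gap: 0.6
grasp_force: 0.0
```

Request:
arm_command(increments=[{"grip": 0, "tx": 0, "ty": 0, "tz": 0, "yaw": 0}, {"grip": 0, "tx": 0, "ty": 0, "tz": 0, "yaw": 0}, {"grip": 0, "tx": 0, "ty": 0, "tz": 0, "yaw": 0}, {"grip": 0, "tx": 0, "ty": 0, "tz": 0, "yaw": 0}, {"grip": 0, "tx": 0, "ty": 0, "tz": 0, "yaw": 0}, {"grip": 0, "tx": 0, "ty": 0, "tz": 0, "yaw": 0}, {"grip": 0, "tx": 0, "ty": 0, "tz": 0, "yaw": 0}, {"grip": 0, "tx": 0, "ty": 0, "tz": 0, "yaw": 0}])

```text
t: 9.93
ee_pos: [467.8, -374.5, 398.8]
eef_rot: [0.0, 0.977, -0.212, 0.0]
ft_force: [0.5, 0.7, 1.1]
finger_gap: 0.4
grasp_force: 0.0
```

```bash
python3 - <<'E'
from h import *
import cv2
s=env.state();print(s["t"],s["ee_pos"],s["ft_force"])
f=lambda:env.read_camera("scene")[140:300,230:430,::-1]
a=f()
for k in range(8):b=f()
print("moved px",(cv2.absdiff(a,b).max(2)>25).sum())
cv2.imwrite("pics/s6.png",cv2.resize(b,(700,560),interpolation=cv2.INTER_CUBIC))
E
```

```text
9.925 [ 467.75297546 -374.49069272  398.79915902] [0.54850238 0.65956652 1.08418891]
moved px 0
```

View pics/s6.png

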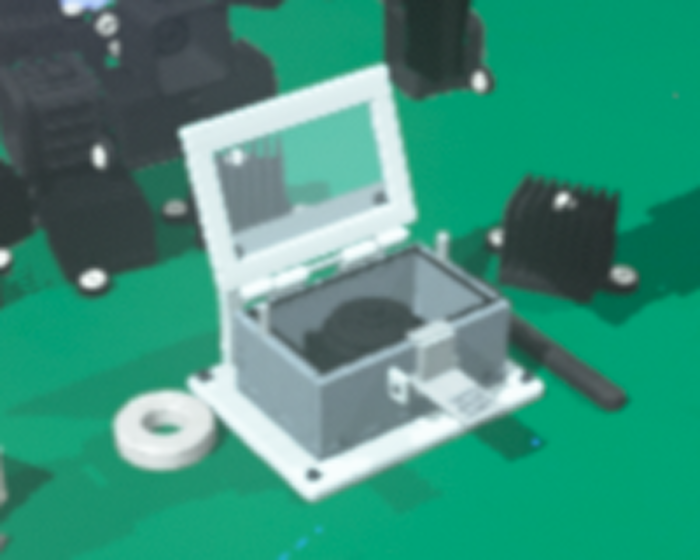

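The lid leans back motionless on its stops, with its top edge running from (183,130) to (385,70). The tab is back level at (470,395), and the housing, ring, brush and second housing are undisturbed. Handing in.

```bash
python3 -c "
from rig import env
print(env.finish_job())"
```

```text
the job is handed in; nothing more can be done
None
```

I pressed the latch tab, the lid sprang up, and I pushed it back until it rested open on its stops; nothing else was disturbed in the last view, and the job was handed in at about 10 s (no verdict was returned).

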